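Seat a taper-shank drill chuck with a palm mallet

TASK

Take the drill chuck out of the wooden storage block and set its taper shank lightly into the steel sleeve of the upright spindle, then let go of it without pushing the sleeve down by hand. With the turned wooden mallet, tap slowly straight down on the chuck at least three separate times until it goes no further and is locked solid, the last tap a firm push of about 20 N that it takes without moving, none ever above 40 N (delicate bearings). Then stand the mallet upright on the bench again; the chuck stays upright in the sleeve, and leave everything else where it lies.

Things in the scene. Friction and masses are not known exactly. Their poses are not given: they have to be found in the camera images.
- chuck: Dark steel drill chuck, upright ribbed cylinder 38 mm diameter (35 in its top 18 mm), 50 mm tall, 0.22 to 0.42 kg. A steel taper shank points down: 26 mm diameter at the body, 5 degrees a side, 19 mm at 44 mm down, blunt tip at 52 mm. Origin: on the axis at the body's underside, where the shank begins; z up. Starts in a hole of the storage block, body resting on it.
- chuck_top (a point): Centre of the chuck's flat top (with three small jaws), 50 mm above the chuck's origin: where to tap.
- rack: Dark wooden storage block, fixed, 250 x 75 x 62 mm (its x, y, z), with three through holes of 28 mm diameter on its long centre line at x = -78, 0 and +78 mm. Origin: centre of the underside; x along the row of holes.
- spur_centre: Bystander: four-pronged steel spur centre in another hole of the block, head 30 mm diameter at the foot and 22 mm above, 40 mm tall over the block; same shank and origin as the chuck.
- point_centre: Bystander: conical pointed steel centre in another hole of the block, head 36 mm diameter, 44 mm tall over the block; same shank and origin as the chuck.
- spindle: Fixed upright spindle: grey base plate 110 x 110 x 12 mm and a dark steel tube of 60 mm outer diameter up to its nose, 70 mm above the bench. Origin: centre of the underside, z up.
- spindle_nose (a point): Centre of the spindle's top rim plane, 70 mm above the bench.
- sleeve_mouth (a point): Centre of the top rim of the bright steel sleeve, 38 mm outer diameter, that stands 12 to 14 mm proud of the spindle nose at the start. Taper bore: 25 mm diameter at the rim, 5 degrees a side, 50 mm deep, ground steel. The chuck's shank wedges in it by itself when let go in it, with the chuck's origin then 4 to 7 mm above this point.
- sleeve (a joint): How far the sleeve is driven down, m: 0 = 14 mm proud of the nose. Starts at 0 to 0.002. A tight fit: it slides only while pushed down with over 12 N in all (its own and the chuck's weight included, so a tap of 6 to 9 N), plus 80 N per m/s, and stays where left. Dead solid once the shank's tip meets a hidden stop, at 0.005 to 0.014: only feel tells where, force then rises fast.
- mallet: Turned wooden palm mallet standing upright on its flat striking face on the bench: head 52 mm diameter and 45 mm tall, above it a round stem of 24 mm diameter from 45 to 100 mm height to be gripped, and a knob of 29 mm diameter up to 115 mm. 0.22 to 0.35 kg. Origin: centre of the flat striking face (underside), z up. Bring it down at 20 mm/s or less: faster blows spike.
- mallet_face (a point): Centre of the mallet's striking face (its underside), same as its origin.
- chisel: Bystander: wood chisel lying flat, 210 mm long. Origin near its middle.
- hammer: Bystander: small hammer with a wooden handle lying flat, 280 mm long.
- batten: Bystander: dark hardwood batten 200 x 45 x 22 mm. Origin: centre of the underside.
- glue: Bystander: yellow glue bottle, 52 mm diameter, 130 mm tall. Origin: centre of the underside.
- gauge: Bystander: wooden marking gauge 140 mm long, 46 mm tall. Origin: centre of the underside.
- offcut: Bystander: dark wood offcut 70 x 50 x 30 mm. Origin: centre of the underside.
Not all that is in view belongs to the job. What is shaped like the mallet but blue is not meant.

How it is judged (in metres and radians):
On the way, in this order (a step that is already met when the one before it is completed fails the run):
1. the chuck stands in the sleeve, let go, the sleeve not yet pushed down (at least 9.5 mm proud) (horizontal distance between chuck and spindle_nose below 0.003 m and angle between chuck's own z axis and vertical below 0.06 rad and z of chuck in the frame of sleeve_mouth below 0.01 m and contact force between the fingers and chuck below 0.1 N and value of joint sleeve below 0.0045 m), for 0.2 s.
2. first tap: the mallet presses on the chuck with more than 4 N (contact force between mallet and chuck above 4 N).
3. the mallet is lifted clear of the chuck (4 mm) (z of mallet_face in the frame of chuck above 0.054 m).
4. second tap, more than 4 N (contact force between mallet and chuck above 4 N).
5. the mallet is lifted clear again (z of mallet_face in the frame of chuck above 0.054 m).
6. last tap on the solid stop: the mallet presses on the chuck with more than 16 N for 0.06 s (a sleeve not yet home would slide away under less) (contact force between mallet and chuck above 16 N), for 0.06 s.
At the end, for the whole second after the job is handed in: The sleeve is driven in by at least 4.2 mm and to its solid stop (shown by the last tap), the chuck is wedged in it on the axis (within 3 mm), upright (within 0.06 rad) with its origin less than 10 mm above the sleeve's rim; the mallet stands upright (within 0.1 rad) on the bench; both at rest (horizontal distance between chuck and spindle_nose below 0.003 m and angle between chuck's own z axis and vertical below 0.06 rad and z of chuck in the frame of sleeve_mouth below 0.01 m and value of joint sleeve above 0.0042 m and linear speed of each of chuck, mallet below 0.01 m/s and angle between mallet's own z axis and vertical below 0.1 rad and height (world z) of mallet between -0.004 and 0.004 m); the robot touches nothing.
It fails at once if the mallet loads the chuck with more than 50 N (contact force between mallet and chuck above 50 N).
It fails at once if one of the other things (the other two tools in the block, chisel, hammer, batten, glue bottle, marking gauge, offcut) is moved by more than 25 mm (distance of any of spur_centre, point_centre, chisel, hammer, batten, glue, gauge, offcut from where it was at the start of the episode above 0.025 m).
It also fails if it takes over 72 s, if anything falls off the work surface, if the arm or the gripper's body presses on something with over 40 N, if the wrist force passes 120 N, or if a joint passes its speed limit or range.

ROBOT

A 6-joint arm with a two-finger parallel gripper is mounted at the origin on the work surface. World frame = base frame: x ahead of the robot, y to its left, z up, the work surface at z = 0. Lengths are in mm, angles in degrees, forces in N, time in s.
With the tool pointing down it reaches from about 300 to 850 mm from the base axis. Payload 4.2 kg.
Tool frame: the origin (TCP) lies midway between the tips of the shut fingers; the grasp point (between the pads) lies 19 mm behind it; z points along the fingers, y is the line along which they close (so a half turn about z gives the same grasp; the last joint's range is limited). The gripper opens to 91 mm and grips with 3 to 60 N. Pads are 32 mm wide; open, the fingers measure 118 mm over their backs; the gripper's body (76 mm by 178 mm) begins 60 mm behind the grasp point.
Start: joints at [67.494, 18.312, 89.639, -0, 72.044, -1.146], TCP at [209.432, 535.52, 213.976] pointing down, gripper open.
Joint ranges: [-177.97, 177.97], [-48.28, 115.42], [12.27, 149.76], [-77.06, 257.06], [2.81, 150.46], [-146.56, 146.56]. Speed limits (degrees/s): [147.25, 147.25, 180, 180, 180, 180].

INTERFACE

Orientations are given as [roll, pitch, yaw] about the fixed x, y, z axes, in that order (R = Rz(yaw) Ry(pitch) Rx(roll)).
In Python, from workcell import env gives the robot as it stands.
- The arm moves only by the shell command python3 -m jog 'ROWS' [FORCE]. ROWS is a JSON object of lists of equal length, an entry for each row: "jaw": the finger opening in mm, from 0 to 91.2; "slide": the shift along the tool's x, y, z in units of 30 mm (1.0 is 30 mm), a list of three; "spin": the turn about the tool's z in units of 8 degrees (1.0 is 8 degrees). In form: {"jaw": [jaw, ...], "slide": [[dx, dy, dz], ...], "spin": [spin, ...]}. A call has 1 to 10 rows; each row shifts and turns the commanded pose from where the row before left it, along the tool's axes as they then stand; what a row does not reach is not made up. A row lasts 1/10 s, in which the tool goes at most 50 mm and 8.59 degrees, less where a joint would pass 70% of its speed; a pose out of reach is approached as far as the arm can. A call is refused whole if a number of a shift passes 1 or a number of a turn 1, either way. A call with a gripper value outside its range is refused whole. The fingers move at their own pace and stop on an object; FORCE is the grip in N (left out, the last holds). Time passes only in rows, so rows that do not move let the fingers close. It gives the time, the measured TCP pose, the force, the opening and the grip force at its end, in the units of the state.
- env.state(): the state, without advancing time (a new reading comes with each control period).
- env.grab_frame(name): name is "scene" or "side" or "wrist"; returns the picture (400x640x3 uint8, red, green, blue); there is no depth.
- env.camera_model(name): a dict with "fx", "fy", "cx", "cy" (pixels), "camera_from_world" (4x4, takes a point from world to camera coordinates). Camera axes: x right, y up, looking along -z (the intrinsics and any distortion apply to the point x, -y, -z); pixel columns grow to the right and rows downward; lengths in mm; the calibration is good to about 2 mm. The wrist camera is an equidistant fisheye: a pixel r from the principal point sees the ray r / f radians off the axis. A picture is of the moment at which its call begins: read the wrist's pose just before it. camera_model takes no time and is no camera call; for the wrist camera it gives the pose at the moment of the call.
- env.job_done(): hands the job in; it is judged then, once.
The state is a dict: "time_s": time; "qpos": joint angles; "qvel": joint speeds; "effort": joint torques, N m; "ee_pos": TCP position; "ee_rot": TCP orientation; "force": force on the tool from outside, world axes, zero at the start; "torque": the same for the moment, N m; "gripper_width": finger opening in mm; "gripper_force": force on a finger pad.
Only numpy, scipy, OpenCV 4.12 (cv2) and the standard library are available. Lean on these libraries where they do the work, as an engineer would, in place of code of your own. Each camera call takes 0.05 s, during which the arm holds its last target. There are 200 camera calls.

## Working session

There is one attempt and no reset: what is moved stays moved. The work goes in short steps, Python scripts to look and compute and a shell command to move; the robot and the scene stay as the last step left them, time stands still between calls to the robot, and variables do not carry over. Pictures are saved under pics/ and viewed, at most 10 in all, crops included, and the job is handed in when it is done.

```bash
mkdir -p pics; ls
cat > h.py <<'E'
import numpy as np, cv2
from workcell import env
def ray(cam,u,v,name):
    M=np.array(cam["camera_from_world"]);R=M[:3,:3];t=M[:3,3]
    x=(u-cam["cx"])/cam["fx"];y=(v-cam["cy"])/cam["fy"]
    if name=="wrist":
        r=np.hypot(x,y);s=np.sin(r)/r if r>1e-9 else 1.
        d=np.array([x*s,-y*s,-np.cos(r)])
    else: d=np.array([x,-y,-1.])
    return -R.T@t, R.T@d/np.linalg.norm(d)
def plane(cam,u,v,z,name):
    o,d=ray(cam,u,v,name);return o+d*(z-o[2])/d[2]
def proj(cam,p,name):
    M=np.array(cam["camera_from_world"]);q=M[:3,:3]@np.array(p,float)+M[:3,3];x,y,z=q[0],-q[1],-q[2]
    if name=="wrist":
        r=np.hypot(x,y);th=np.arctan2(r,z);k=th/r if r>1e-9 else 0
        x,y=x*k,y*k
    else: x,y=x/z,y/z
    return np.array([cam["cx"]+cam["fx"]*x,cam["cy"]+cam["fy"]*y])
E
python3 - <<'E'
from h import *
ims={n:env.grab_frame(n) for n in("scene","side","wrist")}
for n,i in ims.items(): cv2.imwrite(f"pics/{n}0.png",i[...,::-1]);c=env.camera_model(n);print(n,{k:(v if k!="camera_from_world" else np.round(v,3).tolist()) for k,v in c.items()})
np.savez("f0.npz",**ims)
print(env.state())
E
```

```text
pics
scene {'fx': 398.0756080287137, 'fy': 398.0756080287137, 'cx': 324.1518358575586, 'cy': 196.05449191477248, 'camera_from_world': [[-0.517, 0.856, 0.01, 267.232], [-0.618, -0.382, 0.687, 294.059], [0.592, 0.349, 0.726, -1484.52], [0.0, 0.0, 0.0, 1.0]]}
side {'fx': 477.7509603536604, 'fy': 477.7509603536604, 'cx': 324.15245860253776, 'cy': 203.22421570345588, 'camera_from_world': [[-0.958, -0.285, 0.018, 531.111], [0.18, -0.556, 0.812, -181.25], [-0.221, 0.781, 0.584, -1195.879], [0.0, 0.0, 0.0, 1.0]]}
wrist {'fx': 309.70691628693146, 'fy': 309.70691628693146, 'cx': 319.73791608497453, 'cy': 199.7598209495353, 'camera_from_world': [[0.364, 0.931, -0.001, -573.82], [-0.893, 0.349, -0.284, 32.176], [-0.264, 0.105, 0.959, -392.5], [0.0, 0.0, 0.0, 1.0]]}
{'time_s': 0.15, 'qpos': array([ 6.74948458e+01,  1.83412686e+01,  8.96883572e+01, -3.20918869e-03,
        7.20422392e+01, -1.14722781e+00]), 'qvel': array([ 0.03091838, -0.11477852, -0.2929334 ,  0.00381063, -0.03568293,
        0.02640528]), 'effort': array([ 3.46818924e-04, -4.12767899e+01, -2.32157618e+01,  7.27279088e-02,
        4.31679294e-02, -6.97871883e-05]), 'ee_pos': array([209.30264338, 535.17043865, 213.34654651]), 'ee_rot': array([-1.79928088e+02,  1.61214476e-03,  1.58643066e+02]), 'force': array([ 0.06232176, -0.40559562, -0.70705947]), 'torque': array([-0.01203255,  0.03524698,  0.0258463 ]), 'gripper_force': 0.0, 'gripper_width': 90.98727281673405}
```

View pics/scene0.png

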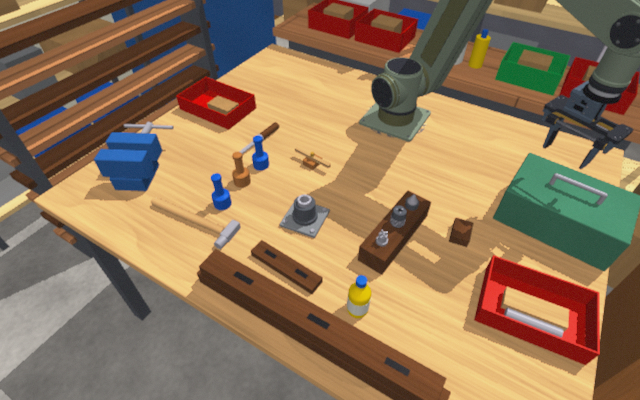

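View pics/side0.png

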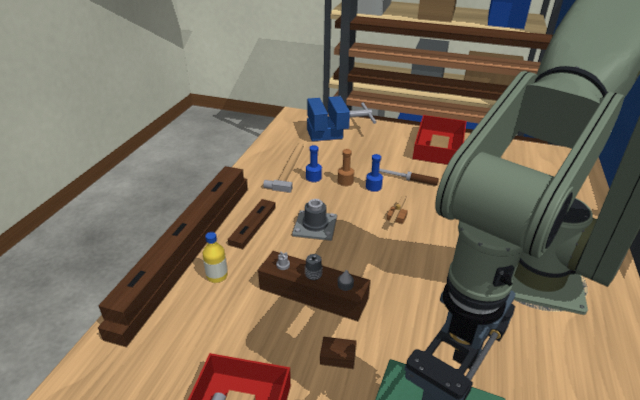

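The scene view has the brown mallet at (240,170) and blue look-alikes at (221,192) and (260,153). The block holds the spur (382,238), the chuck in the middle (399,215) and the point centre (412,200). The spindle is at (304,212). The side view agrees: mallet (346,168), chuck (314,265), spindle (315,215).

Candidates:
- Chuck: (382,238) pronged, (399,215) ribbed, (412,200) conical. I choose (399,215).
- Mallet: (221,192) blue, (240,170) brown, (260,153) blue. I choose (240,170).

I'll check both in a close crop.

Run:
```python
from h import *
f=np.load("f0.npz")
s=f["scene"][140:280,200:440];d=f["side"][140:320,240:420]
a=cv2.resize(s,None,fx=3.3,fy=3.3,interpolation=3)[:,:792]
a=cv2.resize(f["scene"][170:275,270:435],(480,305),interpolation=3);b=cv2.resize(f["side"][190:315,250:380],(317,305),interpolation=3)
c=cv2.resize(f["scene"][130:215,200:330],(450,294),interpolation=3);e=cv2.resize(f["side"][140:210,295:400],(347,294)[:2],interpolation=3)
top=np.hstack([a,b]);bot=np.hstack([c,e])
cv2.imwrite("pics/crop.png",np.vstack([top[:,:797],bot[:,:797]])[:599,:,::-1])
cs,cd=env.camera_model("scene"),env.camera_model("side")
def tri(p,q):
    o1,d1=ray(cs,*p,"scene");o2,d2=ray(cd,*q,"side")
    A=np.stack([d1,-d2],1);k=np.linalg.lstsq(A,o2-o1,rcond=None)[0]
    x,y=o1+k[0]*d1,o2+k[1]*d2;return np.round((x+y)/2,1),np.round(np.linalg.norm(x-y),1)
for n,p,q in[("chucktop",(399,208),(314,257)),("spur",(382,234),(283,257)),("point",(413,196),(345,271)),("sleeve",(304,197),(315,203)),("malletknob",(239,155),(347,152))]:print(n,tri(p,q))
```

```text
chucktop (array([514. , 221.5, 112.5]), np.float64(0.4))
spur (array([591.8, 213.9,  84.6]), np.float64(0.3))
point (array([440. , 231.4,  98.4]), np.float64(2.7))
sleeve (array([586.8, -22.1,  80.9]), np.float64(4.3))
malletknob (array([ 562.9, -265.2,  108.5]), np.float64(3.6))
```

View pics/crop.png

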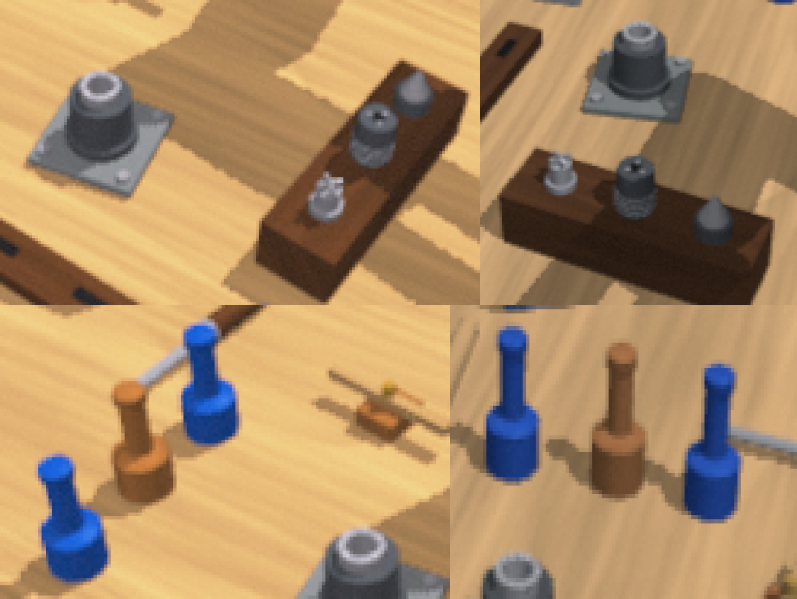

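The crop confirms it. The middle tool is the ribbed chuck with jaws, and the brown mallet stands between two blue ones. I'll move above the block.

```bash
python3 -m jog '{"jaw":[91,91,91,91,91,91,91,91,91,91],"slide":[[-0.95,-0.43,-0.1],[-0.95,-0.43,-0.1],[-0.95,-0.43,-0.1],[-0.95,-0.43,-0.1],[-0.95,-0.43,-0.1],[-0.95,-0.43,-0.1],[-0.95,-0.43,-0.1],[-0.95,-0.43,-0.1],[-0.95,-0.43,-0.1],[-0.95,-0.43,-0.1]],"spin":[0,0,0,0,0,0,0,0,0,0]}' 40
python3 -m jog '{"jaw":[91,91,91,91,91,91,91],"slide":[[-0.95,-0.43,-0.1],[-0.95,-0.43,-0.1],[-0.95,-0.43,-0.1],[-0.4,-0.2,0],[0,0,0],[0,0,0],[0,0,0]],"spin":[0,0,0,-0.9,-0.9,0,0]}'
python3 - <<'E'
from h import *
c=env.camera_model("wrist");i=env.grab_frame("wrist");cv2.imwrite("pics/w1.png",i[...,::-1])
import pickle;pickle.dump((c,i),open("w1.pkl","wb"))
print(env.state()["ee_pos"],env.state()["ee_rot"])
for p in[(514,221,112),(592,214,102),(587,-22,84),(563,-265,115)]:print(proj(c,p,"wrist"))
E
```

```text
time_s: 1.15
ee_pos: [428.5, 310.4, 243.9]
ee_rot: [-180.0, -0.0, 158.6]
force: [0.3, -0.3, 0.5]
gripper_width: 90.9
gripper_force: 0.0
time_s: 1.85
ee_pos: [502.2, 234.5, 252.7]
ee_rot: [-180.0, -0.0, 172.9]
force: [0.3, 0.4, -0.2]
gripper_width: 91.2
gripper_force: 0.0
[502.10927922 234.62273425 252.78482662] [-1.79998379e+02 -1.99099331e-02  1.72938487e+02]
[308.99111465 201.21784799]
[312.40521893 262.68625092]
[146.52656743 265.18441179]
[ 31.23442936 262.95156268]
```

View pics/w1.png

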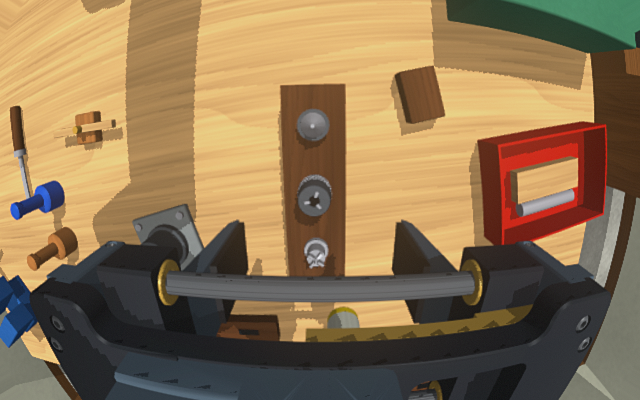

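The wrist view shows the chuck top at (314,202), the point-centre tip at (313,125) and the spur at (317,247). The block runs straight up the image between columns 281 and 345.

Run:
```python
from h import *
import pickle;c,i=pickle.load(open("w1.pkl","rb"))
for n,u,v,z in[("chuck",314,202,112),("point",313,125,106),("spur",317,247,102),("RL",281,85,62),("RR",345,85,62),("L2",288,240,62),("R2",345,250,62)]:print(n,plane(c,u,v,z,"wrist").round(1))
print(np.linalg.inv(c["camera_from_world"]).round(2))
cv2.imwrite("pics/w1c.png",cv2.resize(i[170:270,260:370],(770,700)[:2],interpolation=3)[:600,:,::-1])
```

```text
chuck [515.5 226.1 112. ]
point [435.9 235.2 106. ]
spur [572.4 222.  102. ]
RL [386.1 203.4  62. ]
RR [395.6 276.5  62. ]
L2 [576.8 183.6  62. ]
R2 [599.9 254.7  62. ]
[[ 1.2000e-01 -9.5000e-01 -2.8000e-01  4.2212e+02]
 [ 9.9000e-01  1.2000e-01  4.0000e-02  2.4392e+02]
 [-0.0000e+00 -2.8000e-01  9.6000e-01  4.2424e+02]
 [ 0.0000e+00  0.0000e+00  0.0000e+00  1.0000e+00]]
```

View pics/w1c.png

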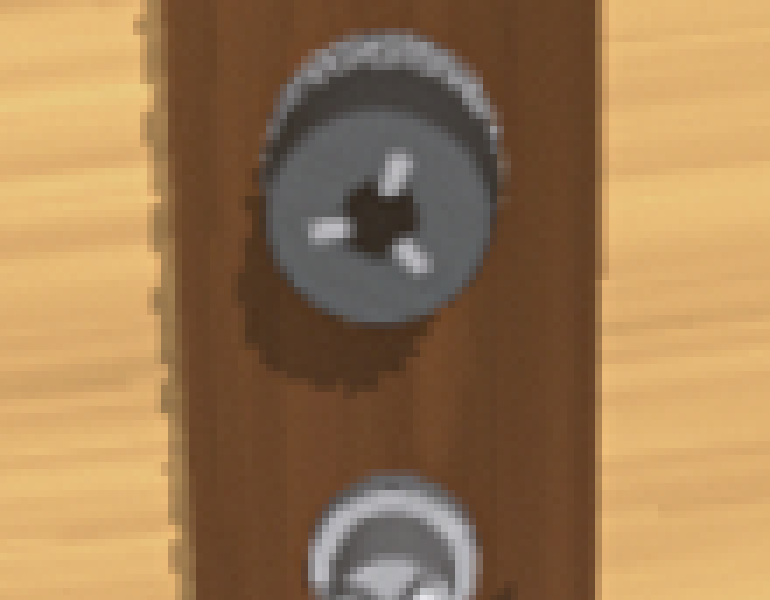

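The chuck's top disc centre is at about (314.3,201), which puts it at about (514.4,226). The fixed cameras give y = 221.5, so I'll go to y = 224.5 and let the grip centre it.

```bash
python3 -m jog '{"jaw":[91,91,91,91,91,91,91,91,91,91],"slide":[[-0.45,-0.28,0.9],[0,0,0.9],[0,0,0.9],[0,0,0.9],[0,0,0.9],[0,0,0.9],[0,0,0.4],[0,0,0.4],[0,0,0],[0,0,0]],"spin":[0,0,0,0,0,0,0,0,0,0]}' 40
python3 -m jog '{"jaw":[60,45,41,38,34,30,30,30,30,30],"slide":[[0,0,0],[0,0,0],[0,0,0],[0,0,0],[0,0,0],[0,0,0],[0,0,0],[0,0,0],[0,0,0],[0,0,0]],"spin":[0,0,0,0,0,0,0,0,0,0]}' 40
```

```text
time_s: 2.9
ee_pos: [515.4, 224.8, 67.7]
ee_rot: [180.0, 0.1, 173.0]
force: [-0.2, -0.4, -1.1]
gripper_width: 91.3
gripper_force: 0.0
time_s: 3.9
ee_pos: [515.0, 224.9, 67.0]
ee_rot: [180.0, 0.0, 173.0]
force: [0.1, 2.6, -0.2]
gripper_width: 37.5
gripper_force: 40.0
```

```bash
python3 -m jog '{"jaw":[30,30,30,30,30,30,30,30],"slide":[[0,0,-0.3],[0,0,-0.6],[0,0,-0.9],[0,0,-0.9],[0,0,-0.9],[0,0,-0.9],[0,0,-0.3],[0,0,0]],"spin":[0,0,0,0,0,0,0,0]}' 40
python3 -m jog '{"jaw":[30,30,30,30,30,30,30,30,30,30],"slide":[[-0.3,-0.55,0],[-0.5,-0.8,0],[-0.5,-0.8,0],[-0.5,-0.8,0],[-0.5,-0.8,0],[-0.5,-0.8,0],[-0.5,-0.8,0],[-0.5,-0.8,0],[-0.5,-0.8,0],[-0.3,-0.5,0]],"spin":[0,0,0,0,0,0,0,0,0,0]}' 40
python3 -m jog '{"jaw":[30,30,30],"slide":[[0,-0.2,0],[0,0,0],[0,0,0]],"spin":[0,0,0]}' 40
python3 - <<'E'
from h import *
c=env.camera_model("wrist");i=env.grab_frame("wrist");cv2.imwrite("pics/w2.png",i[...,::-1])
import pickle;pickle.dump((c,i,env.state()),open("w2.pkl","wb"))
print(env.state()["ee_pos"])
s,d=env.grab_frame("scene"),env.grab_frame("side");np.savez("f2.npz",scene=s,side=d)
for p in[(587,-22,84)]:print(proj(c,p,"wrist"))
E
```

```text
time_s: 4.7
ee_pos: [515.0, 224.2, 211.8]
ee_rot: [180.0, 0.1, 173.0]
force: [-0.4, 1.0, -4.3]
gripper_width: 37.4
gripper_force: 40.0
time_s: 5.7
ee_pos: [624.1, -16.1, 208.4]
ee_rot: [-179.9, -0.2, 173.0]
force: [0.1, 0.4, -3.5]
gripper_width: 37.6
gripper_force: 40.0
time_s: 6.0
ee_pos: [623.2, -19.1, 210.6]
ee_rot: [180.0, -0.1, 173.1]
force: [0.2, 0.9, -4.6]
gripper_width: 37.5
gripper_force: 40.0
[623.34665068 -18.89129314 210.84267181]
[312.68043938 157.2295868 ]
```

View pics/w2.png

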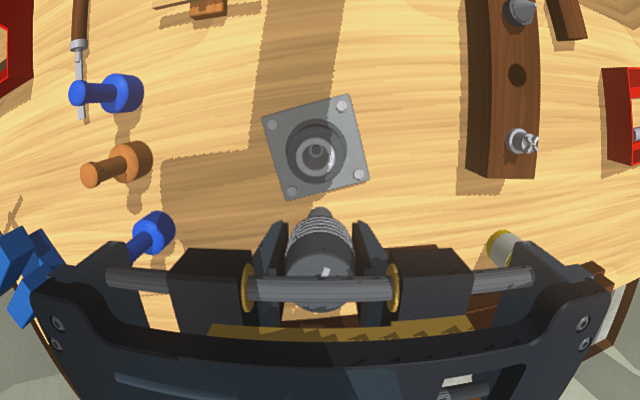

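The wrist view shows the sleeve mouth at about (316,153), the held chuck at about (320,245) and its tip at (319,210). I'll crop for precision and overlay predictions.

Run:
```python
from h import *
import pickle;c,i,s=pickle.load(open("w2.pkl","rb"))
a=np.radians(173.05);tx=np.array([np.cos(a),np.sin(a),0]);ty=np.array([np.sin(a),-np.cos(a),0])
T=s["ee_pos"]
k=5;u0,v0=257,115
C=cv2.resize(i[v0:v0+118,u0:u0+118],None,fx=k,fy=k,interpolation=3).copy()
def circ(p,r,col):
    q=[(proj(c,p+r*(np.cos(t)*tx+np.sin(t)*ty),"wrist")-[u0,v0]+.5)*k for t in np.linspace(0,2*np.pi,60)]
    cv2.polylines(C,[np.int32(q)],True,col,1)
D=cv2.resize(i[v0:v0+118,u0:u0+118],None,fx=k,fy=k,interpolation=3)
circ(np.array([T[0],T[1],T[2]-5.3]),19,(255,0,0));circ(np.array([T[0],T[1],T[2]-5.3-44]),9.5,(255,255,0))
m=plane(c,316,153,84,"wrist");print(m)
circ(m,19,(0,255,0));circ(m,12.5,(0,255,0))
cv2.imwrite("pics/w2c.png",C[...,::-1])
```

```text
[583.27091908 -18.28962832  84.        ]
```

View pics/w2c.png

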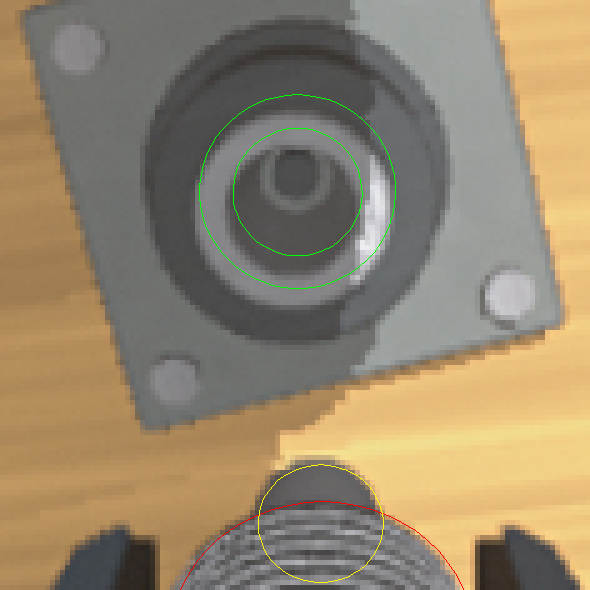

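Run:
```python
from h import *
import pickle;c,i,s=pickle.load(open("w2.pkl","rb"))
for z in(82,84):
  m=plane(c,315.1,156.4,z,"wrist");print(m)
a=np.radians(173.05);tx=np.array([np.cos(a),np.sin(a),0]);ty=np.array([np.sin(a),-np.cos(a),0])
d=m-s["ee_pos"];print(d@tx,d@ty,d[2]);print(s["ee_pos"])
```

```text
[586.76839285 -19.63181981  82.        ]
[586.47828362 -19.56770951  84.        ]
36.51561439547811 -5.132634223833287 -126.84267180870444
[623.34665068 -18.89129314 210.84267181]
```

```bash
python3 -m jog '{"jaw":[30,30,30,30,30,30,30,30],"slide":[[0.4,-0.05,0],[0.4,-0.06,0],[0.4,-0.05,0],[0,0,0.7],[0,0,0.8],[0,0,0.4],[0,0,0],[0,0,0]],"spin":[0,0,0,0,0,0,0,0]}' 40
python3 - <<'E'
from h import *
ims=[]
C=env.camera_model("wrist");w=env.grab_frame("wrist");s=env.grab_frame("scene");d=env.grab_frame("side")
P=[586.9,-19.4,100];print(env.state()["ee_pos"])
def crop(i,p,h,n):
    u,v=np.int32(p);return cv2.resize(i[v-h:v+h,u-h:u+h],(n,n),interpolation=3)
cs=[crop(s,(304,192),32,390),crop(d,(315,200),32,390)]
cv2.imwrite("pics/c3.png",np.hstack(cs)[...,::-1]);cv2.imwrite("pics/w3.png",w[...,::-1])
E
```

```text
time_s: 6.95
ee_pos: [588.0, -20.4, 154.6]
ee_rot: [180.0, 0.1, 173.0]
force: [0.5, 0.8, -2.7]
gripper_width: 37.4
gripper_force: 40.0
[588.47848263 -20.4897335  155.2544647 ]
```

View pics/c3.png

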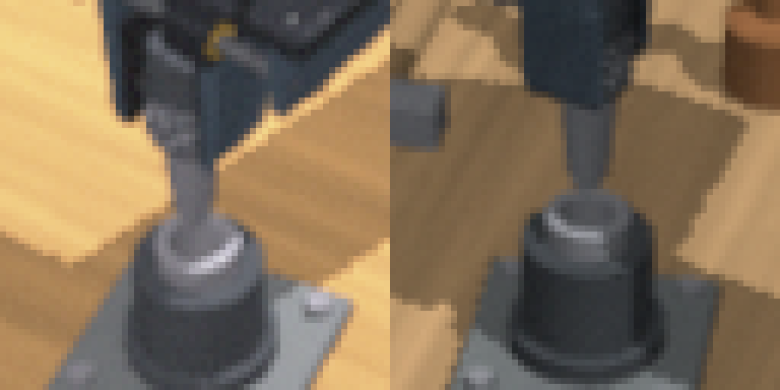

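The two views show the shank entering over the bore, off by about 2 mm towards -y. I'll correct that and descend in stages.

```bash
python3 -m jog '{"jaw":[30,30,30,30,30,30,30,30],"slide":[[0.03,0.055,0],[0,0,0.2],[0,0,0.2],[0,0,0.2],[0,0,0.2],[0,0,0.2],[0,0,0],[0,0,0]],"spin":[0,0,0,0,0,0,0,0]}' 40
python3 -m jog '{"jaw":[30,30,30,30],"slide":[[0,0,0.2],[0,0,0.2],[0,0,0],[0,0,0]],"spin":[0,0,0,0]}' 40
```

```text
time_s: 7.9
ee_pos: [586.9, -18.7, 123.7]
ee_rot: [180.0, -0.0, 173.0]
force: [-0.0, -0.8, -4.1]
gripper_width: 37.5
gripper_force: 40.0
time_s: 8.3
ee_pos: [586.8, -18.7, 111.7]
ee_rot: [180.0, -0.0, 173.0]
force: [-0.2, -0.1, -3.5]
gripper_width: 37.4
gripper_force: 40.0
```

```bash
python3 -m jog '{"jaw":[30,30,30,30,30],"slide":[[0,0,0.1],[0,0,0.1],[0,0,0.07],[0,0,0],[0,0,0]],"spin":[0,0,0,0,0]}' 40
python3 -m jog '{"jaw":[30,30,30],"slide":[[0,0,0.07],[0,0,0],[0,0,0]],"spin":[0,0,0]}' 40
```

```text
time_s: 8.8
ee_pos: [587.3, -18.9, 103.8]
ee_rot: [-180.0, 0.0, 173.0]
force: [1.1, 0.0, -4.2]
gripper_width: 37.7
gripper_force: 40.0
time_s: 9.1
ee_pos: [587.4, -18.8, 101.8]
ee_rot: [-180.0, 0.1, 173.0]
force: [2.5, -2.3, -5.3]
gripper_width: 37.4
gripper_force: 40.0
```

```bash
python3 -m jog '{"jaw":[30,30,30],"slide":[[-0.02,-0.02,0],[0,0,0],[0,0,0]],"spin":[0,0,0]}' 40
python3 -m jog '{"jaw":[30,30,30],"slide":[[0,0,0.06],[0,0,0.05],[0,0,0]],"spin":[0,0,0]}' 40
```

```text
time_s: 9.4
ee_pos: [587.4, -19.2, 101.7]
ee_rot: [180.0, -0.0, 173.0]
force: [0.6, 1.3, -3.7]
gripper_width: 37.6
gripper_force: 40.0
time_s: 9.7
ee_pos: [587.6, -19.3, 98.3]
ee_rot: [180.0, 0.0, 173.0]
force: [1.9, -0.2, -3.8]
gripper_width: 37.5
gripper_force: 40.0
```

```bash
python3 -m jog '{"jaw":[30,30,30],"slide":[[-0.015,0,0.05],[0,0,0],[0,0,0]],"spin":[0,0,0]}' 40
```

```text
time_s: 10.0
ee_pos: [587.8, -19.4, 96.7]
ee_rot: [180.0, -0.0, 173.0]
force: [2.1, 0.5, -4.4]
gripper_width: 37.2
gripper_force: 40.0
```

```bash
python3 -m jog '{"jaw":[40,45,60,75,75,75],"slide":[[0,0,0],[0,0,0],[0,0,0],[0,0,0],[0,0,0],[0,0,0]],"spin":[0,0,0,0,0,0]}' 40
python3 -m jog '{"jaw":[75,75,75,75,75,75,75,75],"slide":[[0,0,-0.3],[0,0,-0.6],[0,0,-0.9],[0,0,-0.9],[0,0,-0.9],[0,0,-0.9],[0,0,0],[0,0,0]],"spin":[0,0,0,0,0,0,0,0]}' 40
python3 -m jog '{"jaw":[75,75,75,75,75,75],"slide":[[-0.9,0,0],[-0.9,0,0],[-0.5,0,0],[0,0,0],[0,0,0],[0,0,0]],"spin":[0,0,0,0,0,0]}' 40
python3 - <<'E'
from h import *
import pickle
C=env.camera_model("wrist");st=env.state();w=env.grab_frame("wrist");s=env.grab_frame("scene");d=env.grab_frame("side")
pickle.dump((C,w,st,s,d),open("w4.pkl","wb"))
def crop(i,p,h,n):
    u,v=np.int32(p);return cv2.resize(i[v-h:v+h,u-h:u+h],(n,n),interpolation=3)
p=proj(C,[587.5,-19.4,139],"wrist");print(p,st["ee_pos"])
cv2.imwrite("pics/c4.png",np.vstack([np.hstack([crop(s,(304,192),40,300),crop(d,(315,200),40,300)]),cv2.resize(w[50:250,160:560],(600,300),interpolation=3)])[...,::-1])
E
```

```text
time_s: 10.6
ee_pos: [587.9, -19.5, 97.0]
ee_rot: [180.0, 0.0, 173.0]
force: [0.2, 0.1, -0.3]
gripper_width: 73.5
gripper_force: 0.0
time_s: 11.4
ee_pos: [587.9, -19.4, 232.5]
ee_rot: [180.0, 0.1, 173.0]
force: [-0.2, 0.1, 0.2]
gripper_width: 75.2
gripper_force: 0.0
time_s: 12.0
ee_pos: [655.2, -27.7, 231.3]
ee_rot: [-180.0, -0.1, 173.0]
force: [0.0, 0.5, -0.1]
gripper_width: 74.6
gripper_force: 0.0
[320.37255277 125.34098107] [655.18212728 -27.68534051 231.30802001]
```

View pics/c4.png

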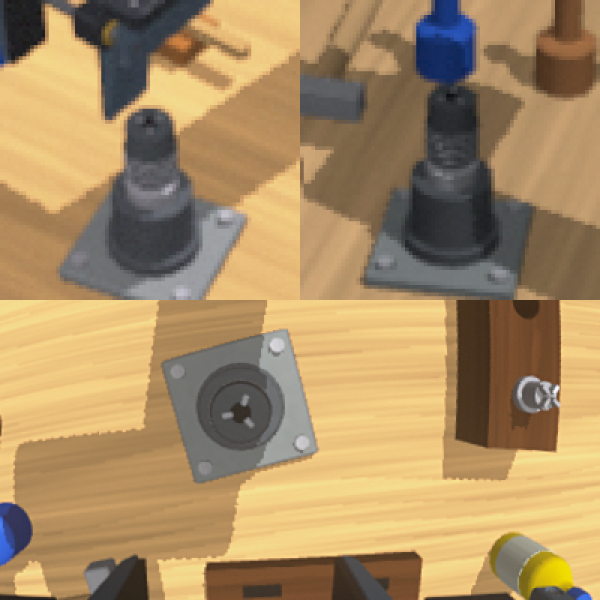

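The chuck stands upright and released in the sleeve: scene crop (150,150), side crop (452,120), jaws seen from above at (240,410). Next I'll locate the mallets by colour.

Run:
```python
from h import *
f=np.load("f0.npz");cs,cd=env.camera_model("scene"),env.camera_model("side")
def tri(p,q):
    o1,d1=ray(cs,*p,"scene");o2,d2=ray(cd,*q,"side")
    k=np.linalg.lstsq(np.stack([d1,-d2],1),o2-o1,rcond=None)[0]
    x,y=o1+k[0]*d1,o2+k[1]*d2;return np.round((x+y)/2,1),np.round(np.linalg.norm(x-y),1)
def blobs(n,win,h0,h1,s0):
    x0,y0,x1,y1=win;h=cv2.cvtColor(f[n][y0:y1,x0:x1],cv2.COLOR_RGB2HSV)
    m=cv2.inRange(h,(h0,s0,50),(h1,255,255));N,L,S,C=cv2.connectedComponentsWithStats(m)
    for k in range(1,N):
        if S[k,4]>60:
            v,u=np.nonzero(L==k);t=v.min();b=v.max()
            top=(v<=t+6);yield n,S[k].tolist(),(round(u[top].mean()+x0,1),t+y0),(round(u[v>b-8].mean()+x0,1),b+y0)
for n,w in(("scene",(200,130,280,215)),("side",(295,135,400,195))):
    for a in(((105,130,150)),((5,18,150))):
        for r in blobs(n,w,*a):print(a[0],r)
```

```text
105 ('scene', [53, 6, 15, 34, 347], (np.float64(257.3), np.int64(136)), (np.float64(260.2), np.int64(169)))
105 ('scene', [11, 44, 20, 36, 427], (np.float64(215.8), np.int64(174)), (np.float64(221.7), np.int64(209)))
5 ('scene', [33, 22, 17, 35, 398], (np.float64(236.8), np.int64(152)), (np.float64(241.5), np.int64(186)))
105 ('side', [15, 0, 32, 6, 134], (np.float64(324.4), np.int64(135)), (np.float64(324.4), np.int64(140)))
105 ('side', [11, 11, 15, 35, 354], (np.float64(313.5), np.int64(146)), (np.float64(313.1), np.int64(180)))
105 ('side', [71, 20, 16, 36, 375], (np.float64(375.9), np.int64(155)), (np.float64(373.3), np.int64(190)))
```

Run:
```python
from h import *
cs,cd=env.camera_model("scene"),env.camera_model("side")
for n,p,q in(("A",(257,139.5),(375.9,158.3)),("M",(236.8,155.5),(346.8,153)),("B",(215.8,177.5),(313.5,149))):
    print(n,plane(cs,*p,115,"scene").round(),plane(cd,*q,115,"side").round())
print("chuck now, scene",plane(cs,304,192-40+120*80/300,139,"scene"),"side",plane(cd,315+(452-300-150)*80/300,160+95*80/300,139,"side"))
```

```text
A [ 486. -257.  115.] [ 469. -248.  115.]
M [ 575. -261.  115.] [ 559. -251.  115.]
B [ 676. -251.  115.] [ 663. -243.  115.]
chuck now, scene [590.75885441 -18.43081657 139.        ] side [585.80143654 -18.13567236 139.        ]
```

```bash
python3 -m jog '{"jaw":[75,75,75,75,75,75,75,75,75,75],"slide":[[0.08,-0.5,0],[0.08,-0.9,0],[0.08,-0.9,0],[0.08,-0.9,0],[0.08,-0.9,0],[0.08,-0.9,0],[0.08,-0.9,0],[0.08,-0.9,0],[0.08,-0.7,0],[0,-0.3,0]],"spin":[0,0,0,0,0,0,0,0,0,0]}' 40
python3 -m jog '{"jaw":[75,75,75],"slide":[[0,0,0],[0,0,0],[0,0,0]],"spin":[0,0,0]}' 40
python3 - <<'E'
from h import *
import pickle
C=env.camera_model("wrist");st=env.state();w=env.grab_frame("wrist");pickle.dump((C,w,st),open("w5.pkl","wb"))
cv2.imwrite("pics/w5.png",w[...,::-1]);print(st["ee_pos"],proj(C,(567,-257,115),"wrist"))
h=cv2.cvtColor(w,cv2.COLOR_RGB2HSV)
for nm,a,b in(("or",(4,140,50),(18,255,255)),("bl",(105,150,50),(130,255,255))):
    N,L,S,c=cv2.connectedComponentsWithStats(cv2.inRange(h,a,b))
    for k in range(1,N):
        if S[k,4]>200:print(nm,S[k],c[k].round(1))
E
```

```text
time_s: 13.15
ee_pos: [605.2, -260.1, 232.1]
ee_rot: [-180.0, -0.0, 172.9]
force: [-0.3, 0.4, -0.0]
gripper_width: 75.2
gripper_force: 0.0
time_s: 13.45
ee_pos: [606.8, -256.5, 232.0]
ee_rot: [180.0, 0.0, 173.1]
force: [0.0, -0.6, -0.4]
gripper_width: 75.0
gripper_force: 0.0
[ 606.79715792 -256.48275997  231.98445777] [314.59176159 154.46516681]
or [  20    0  126  213 3706] [76.7 83.1]
or [379   0  37  12 375] [397.9   4.7]
or [   0   13   49  240 3899] [ 15.6 145.2]
or [ 574   16   66  157 6208] [603.5  89.9]
or [ 284  122   44   46 1560] [305.8 144.2]
or [   0  164   30  105 1343] [  9.5 233.3]
or [ 46 212  18  28 241] [ 54.7 227.7]
or [ 453  226  105   30 1484] [510.6 238.4]
or [ 581  253   59   51 1495] [615.5 275.5]
bl [ 278   42   43   45 1147] [298.4  60.9]
bl [305 207  40  34 714] [324.3 220.4]
bl [ 71 231  34  35 297] [ 89.7 248.7]
bl [313 238  26  24 496] [325.5 249.3]
```

View pics/w5.png

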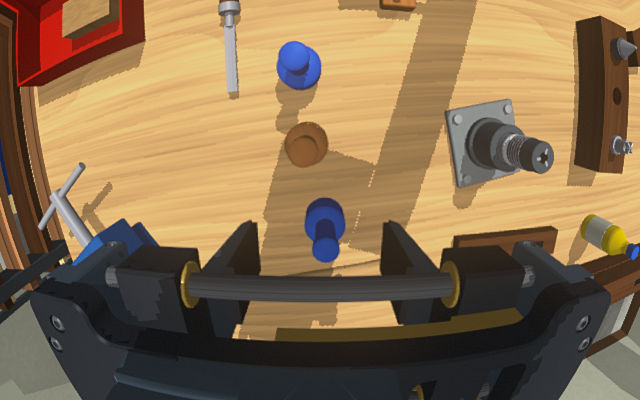

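The wrist view shows the brown mallet at (306,144) from nearly above, blue mallets at (298,61) and (325,230), and the chuck upright at about (520,150).

Run:
```python
from h import *
import pickle
C,w,st=pickle.load(open("w5.pkl","rb"))
for z in(40,45):print("head",plane(C,305.5,144.7,z,"wrist").round(1))
g=cv2.resize(w[115:175,275:340],None,fx=6,fy=6,interpolation=3)
for ch in(0,1):
    r=cv2.HoughCircles(cv2.medianBlur(g[...,ch],7),cv2.HOUGH_GRADIENT,1.5,20,param1=60,param2=15,minRadius=82,maxRadius=106)
    if r is not None:
        for x,y,R in r[0][:4]:u,v=275+x/6-.4,115+y/6-.4;print(u.round(1),v.round(1),(R/6).round(1),plane(C,u,v,115,"wrist").round(1))
m=plane(C,305.5,144.7,43,"wrist");print("pred knob",proj(C,(m[0],m[1],115),"wrist"))
a=np.radians(173);tx=np.array([np.cos(a),np.sin(a),0]);ty=np.array([np.sin(a),-np.cos(a),0]);d=m-st["ee_pos"];print(d@tx,d@ty)
```

```text
head [ 564.6 -268.7   40. ]
head [ 564.1 -268.4   45. ]
303.0 151.0 16.7 [ 562.4 -267.4  115. ]
310.0 139.2 17.5 [ 552.2 -259.5  115. ]
309.0 148.0 17.5 [ 560.2 -261.5  115. ]
311.7 143.0 16.9 [ 555.9 -258.3  115. ]
302.7 150.2 16.4 [ 561.6 -267.5  115. ]
307.0 137.5 17.0 [ 550.2 -262.   115. ]
309.0 148.0 17.5 [ 560.2 -261.5  115. ]
311.2 138.7 16.4 [ 551.9 -258.3  115. ]
pred knob [302.07779934 153.15143608]
40.712546357543204 -17.101898588068224
```

```bash
python3 -m jog '{"jaw":[75,75,75,75,75,75,75,75,75,75],"slide":[[0.5,-0.2,0],[0.5,-0.2,0],[0.39,-0.15,0.4],[0,0,0.9],[0,0,0.9],[0,0,0.9],[0,0,0.9],[0,0,0.9],[0,0,0.6],[0,0,0.37]],"spin":[0,0,0,0,0,0,0,0,0,0]}' 40
python3 -m jog '{"jaw":[75,65,55,48,42,36,31,26,22,18],"slide":[[0,0,0],[0,0,0],[0,0,0],[0,0,0],[0,0,0],[0,0,0],[0,0,0],[0,0,0],[0,0,0],[0,0,0]],"spin":[0,0,0,0,0,0,0,0,0,0]}' 50
python3 -m jog '{"jaw":[15,15,15,15],"slide":[[0,0,0],[0,0,0],[0,0,0],[0,0,0]],"spin":[0,0,0,0]}' 50
```

```text
time_s: 14.5
ee_pos: [562.8, -267.6, 54.2]
ee_rot: [179.9, -0.1, 173.1]
force: [0.8, -0.3, -0.1]
gripper_width: 75.2
gripper_force: 0.0
time_s: 15.5
ee_pos: [563.3, -268.6, 55.9]
ee_rot: [180.0, 0.0, 173.0]
force: [0.9, 1.1, 1.3]
gripper_width: 27.7
gripper_force: 50.0
time_s: 15.9
ee_pos: [563.3, -268.7, 55.9]
ee_rot: [180.0, 0.0, 173.0]
force: [0.2, 1.6, 0.7]
gripper_width: 27.4
gripper_force: 50.0
```

The opening reads 27.4 mm where 24 mm was expected. I'll lift slightly and check numerically for tilt.

```bash
python3 -m jog '{"jaw":[15,15,15,15,15],"slide":[[0,0,-0.3],[0,0,-0.7],[0,0,-0.8],[0,0,0],[0,0,0]],"spin":[0,0,0,0,0]}' 50
cat > mal.py <<'E'
from h import *
st=env.state();T=st["ee_pos"];print(T,st["gripper_width"],st["force"])
for n in("scene","side","wrist"):
    c=env.camera_model(n);i=env.grab_frame(n)
    h=cv2.cvtColor(i,cv2.COLOR_RGB2HSV);m=cv2.inRange(h,(3,120,30),(18,255,255)) if n!="side" else cv2.inRange(h,(3,90,30),(18,255,255))
    p=proj(c,(T[0],T[1],T[2]-34),n)   # mid-head if origin is 56 below TCP
    R=45 if n=="wrist" else 22
    a,b=np.int32(p-R),np.int32(p+R);k=m[max(a[1],0):b[1],a[0]:b[0]];a[1]=max(a[1],0)
    N,L,S,C=cv2.connectedComponentsWithStats(k);j=1+np.argmax(S[1:,4]);v,u=np.nonzero(L==j)
    print(n,"pred centre",p.round(1),"blob",(C[j]+a).round(1),S[j],"pred top axis",proj(c,(T[0],T[1],T[2]-11),n).round(1),"pred face",proj(c,(T[0],T[1],T[2]-56),n).round(1))
    for r in range(v.min(),v.max()+1,3):
        q=u[v==r];print((r+a[1],round(q.mean()+a[0],1),len(q)),end=" ")
    print()
    cv2.imwrite(f"pics/m_{n}.png",i[...,::-1])
E
python3 mal.py
```

```text
time_s: 16.4
ee_pos: [562.9, -268.9, 109.4]
ee_rot: [-180.0, -0.0, 173.0]
force: [0.5, 0.3, -3.4]
gripper_width: 27.5
gripper_force: 50.0
[ 562.85343857 -268.90208065  109.44290655] 27.495824461517483 [ 0.46165267  0.30436815 -3.39134062]
scene pred centre [239.5 162.4] blob [235.6 168.8] [  0   4  44  40 904] pred top axis [238.3 156.6] pred face [240.5 167.8]
(np.int32(144), np.float64(230.0), 3) (np.int32(147), np.float64(232.0), 3) (np.int32(150), np.float64(227.3), 3) (np.int32(153), np.float64(224.2), 13) (np.int32(156), np.float64(230.3), 14) (np.int32(159), np.float64(234.0), 21) (np.int32(162), np.float64(233.4), 26) (np.int32(165), np.float64(234.6), 33) (np.int32(168), np.float64(235.1), 33) (np.int32(171), np.float64(238.8), 43) (np.int32(174), np.float64(239.2), 36) (np.int32(177), np.float64(237.1), 29) (np.int32(180), np.float64(237.9), 29) (np.int32(183), np.float64(238.8), 30) 
side pred centre [346.5 161.2] blob [345.2 162.6] [   0    0   44   44 1657] pred top axis [346.9 154.8] pred face [346.2 167.3]
(np.int32(139), np.float64(361.5), 12) (np.int32(142), np.float
[... 1122 characters left out ...]
np.int32(219), np.float64(318.5), 90) (np.int32(222), np.float64(318.7), 75) (np.int32(225), np.float64(319.8), 64) (np.int32(228), np.float64(318.3), 55) (np.int32(231), np.float64(317.4), 52) (np.int32(234), np.float64(319.1), 50) (np.int32(237), np.float64(320.0), 49) (np.int32(240), np.float64(320.1), 49) (np.int32(243), np.float64(319.5), 48) (np.int32(246), np.float64(319.5), 48) (np.int32(249), np.float64(319.5), 48) (np.int32(252), np.float64(320.0), 47) (np.int32(255), np.float64(320.0), 47) (np.int32(258), np.float64(320.0), 47) (np.int32(261), np.float64(319.5), 46) (np.int32(264), np.float64(319.5), 46) (np.int32(267), np.float64(320.0), 47) (np.int32(270), np.float64(319.5), 48)
```

Run:
```python
import cv2,numpy as np
for n,p,R,hs in(("scene",(239,162),16,1),("side",(346,161),16,1),("wrist",(320,225),50,1)):
    h=cv2.cvtColor(cv2.imread(f"pics/m_{n}.png"),cv2.COLOR_BGR2HSV)
    print(n,"axis px",h[p[1],p[0]],"bench px",h[p[1]-2,p[0]-R+2])
    for s in(150,):
        m=cv2.inRange(h,(3,s,30),(15,255,255));x0,y0=p[0]-R,p[1]-R-8
        v,u=np.nonzero(m[y0:y0+2*R+16,x0:x0+2*R])
        for r in range(0,2*R+16,2 if R<40 else 4):
            q=u[v==r]
            if len(q)>2:print((r+y0,int(q.min())+x0,int(q.max())+x0,len(q)),end=" ")
    print()
```

```text
scene axis px [ 13 163 150] bench px [ 19 120 236]
(156, 232, 234, 3) (158, 230, 245, 9) (160, 230, 245, 13) (162, 230, 245, 16) (164, 231, 246, 16) (166, 231, 247, 17) (168, 232, 247, 16) (170, 232, 246, 15) (172, 233, 244, 12) 
side axis px [ 14 146  82] bench px [ 16 107 122]
(159, 339, 353, 5) (163, 340, 343, 3) (165, 339, 348, 3) 
wrist axis px [ 14 164  87] bench px [ 17 128 141]
(187, 314, 330, 16) (191, 305, 338, 26) (195, 299, 341, 36) (199, 295, 347, 48) (203, 293, 349, 55) (207, 290, 351, 62) (211, 289, 352, 64) (215, 288, 354, 67) (219, 286, 355, 69) (223, 296, 343, 48) (227, 297, 343, 47) (231, 297, 343, 46) (235, 297, 343, 46) (239, 297, 343, 46) (243, 297, 343, 47) (247, 297, 343, 47) (251, 297, 342, 46) (255, 297, 342, 46) (259, 297, 342, 46) (263, 298, 342, 45) (267, 298, 342, 45) (271, 297, 342, 46) (275, 297, 342, 44)
```

The head is symmetric about the tool axis (columns 286–355, centre 320.5), so the mallet hangs straight. I'll carry it over the chuck.

```bash
python3 -m jog '{"jaw":[15,15,15,15,15,15],"slide":[[0,0,-0.6],[0,0,-0.8],[0,0,-0.9],[0,0,-0.9],[0,0,-0.7],[0,0,0]],"spin":[0,0,0,0,0,0]}' 50
python3 -m jog '{"jaw":[15,15,15,15,15,15,15,15,15,15],"slide":[[0.02,0.5,0],[0.02,0.9,0],[0.02,0.9,0],[0.02,0.9,0],[0.02,0.9,0],[0.02,0.9,0],[0.02,0.9,0],[0.02,0.9,0],[0.02,0.9,0],[0,0.65,0]],"spin":[0,0,0,0,0,0,0,0,0,0]}' 50
python3 -m jog '{"jaw":[15,15,15,15],"slide":[[0,0,0],[0,0,0],[0,0,0],[0,0,0]],"spin":[0,0,0,0]}' 50
python3 - <<'E'
from h import *
C=env.camera_model("wrist");st=env.state();w=env.grab_frame("wrist");T=st["ee_pos"];print(T,st["force"])
a=np.radians(173);tx=np.array([np.cos(a),np.sin(a),0])
print("pred face front edge",proj(C,T+tx*26+[0,0,-56],"wrist"),"chuck top back/front",proj(C,[587.5-17.5,-19.4,140],"wrist"))
h=cv2.cvtColor(w,cv2.COLOR_RGB2HSV);m=cv2.inRange(h,(3,140,20),(15,255,255))[170:300,270:370];v,u=np.nonzero(m);print("orange top",v.min()+170,u[v==v.min()].mean()+270)
E
```

```text
time_s: 17.15
ee_pos: [564.5, -269.5, 229.0]
ee_rot: [-179.9, 0.3, 173.0]
force: [-0.4, 0.7, -3.5]
gripper_width: 27.1
gripper_force: 50.0
time_s: 18.15
ee_pos: [586.6, -16.7, 224.1]
ee_rot: [180.0, -0.3, 173.1]
force: [-0.3, -0.5, -3.7]
gripper_width: 27.2
gripper_force: 50.0
time_s: 18.55
ee_pos: [587.9, -20.2, 226.3]
ee_rot: [-180.0, -0.1, 173.0]
force: [-0.1, 0.4, -3.2]
gripper_width: 27.4
gripper_force: 50.0
[587.86309568 -20.23536539 226.31169354] [-0.08486816  0.35163237 -3.24371201]
pred face front edge [320.44888065 183.62131054] chuck top back/front [318.80442906 184.64829602]
orange top 186 319.5
```

```bash
python3 -m jog '{"jaw":[15,15,15,15,15],"slide":[[0,0.02,0.2],[0,0,0.2],[0,0,0.2],[0,0,0],[0,0,0]],"spin":[0,0,0,0,0]}' 50
python3 -m jog '{"jaw":[15,15,15,15,15,15],"slide":[[0,0,0.05],[0,0,0.05],[0,0,0.05],[0,0,0.05],[0,0,0],[0,0,0]],"spin":[0,0,0,0,0,0]}' 50
python3 -m jog '{"jaw":[15,15,15,15],"slide":[[0,0,0.05],[0,0,0.04],[0,0,0],[0,0,0]],"spin":[0,0,0,0]}' 50
```

```text
time_s: 19.1
ee_pos: [588.2, -18.9, 208.5]
ee_rot: [180.0, -0.0, 173.0]
force: [0.0, 0.2, -3.0]
gripper_width: 27.6
gripper_force: 50.0
time_s: 19.7
ee_pos: [588.3, -18.9, 202.8]
ee_rot: [180.0, -0.0, 173.0]
force: [0.6, 0.1, -3.4]
gripper_width: 27.6
gripper_force: 50.0
time_s: 20.1
ee_pos: [588.3, -18.9, 200.1]
ee_rot: [180.0, -0.0, 173.0]
force: [-0.6, -0.3, -3.7]
gripper_width: 28.0
gripper_force: 50.0
```

```bash
python3 -m jog '{"jaw":[15,15,15,15],"slide":[[0,0,0.04],[0,0,0.04],[0,0,0],[0,0,0]],"spin":[0,0,0,0]}' 50
python3 -m jog '{"jaw":[15,15,15],"slide":[[0,0,0.04],[0,0,0],[0,0,0]],"spin":[0,0,0]}' 50
python3 -m jog '{"jaw":[15,15,15],"slide":[[0,0,0.04],[0,0,0],[0,0,0]],"spin":[0,0,0]}' 50
```

```text
time_s: 20.5
ee_pos: [588.3, -18.9, 197.7]
ee_rot: [180.0, -0.0, 173.0]
force: [0.6, 0.8, -3.1]
gripper_width: 27.1
gripper_force: 50.0
time_s: 20.8
ee_pos: [588.3, -18.9, 196.5]
ee_rot: [180.0, -0.0, 173.0]
force: [0.1, -0.5, -2.8]
gripper_width: 27.6
gripper_force: 50.0
time_s: 21.1
ee_pos: [588.2, -18.9, 195.3]
ee_rot: [180.0, -0.0, 173.0]
force: [-0.3, 0.5, -3.1]
gripper_width: 27.5
gripper_force: 50.0
```

```bash
python3 -m jog '{"jaw":[15,15,15],"slide":[[0,0,0.04],[0,0,0],[0,0,0]],"spin":[0,0,0]}' 50
python3 -m jog '{"jaw":[15,15,15],"slide":[[0,0,0.04],[0,0,0],[0,0,0]],"spin":[0,0,0]}' 50
python3 -m jog '{"jaw":[15,15,15],"slide":[[0,0,0.03],[0,0,0],[0,0,0]],"spin":[0,0,0]}' 50
```

```text
time_s: 21.4
ee_pos: [588.3, -18.9, 194.1]
ee_rot: [180.0, -0.0, 173.0]
force: [-0.5, 0.3, -3.4]
gripper_width: 27.7
gripper_force: 50.0
time_s: 21.7
ee_pos: [588.7, -18.9, 193.7]
ee_rot: [180.0, 0.1, 173.0]
force: [0.3, -0.9, 2.0]
gripper_width: 27.6
gripper_force: 50.0
time_s: 22.0
ee_pos: [588.6, -18.9, 192.5]
ee_rot: [180.0, 0.1, 173.0]
force: [-0.7, -0.5, 3.0]
gripper_width: 27.5
gripper_force: 50.0
```

First tap made (about 6 N, sleeve creeping). I'll lift clear, then make the second tap.

```bash
python3 -m jog '{"jaw":[15,15,15,15,15],"slide":[[0,0,-0.1],[0,0,-0.2],[0,0,-0.1],[0,0,0],[0,0,0]],"spin":[0,0,0,0,0]}' 50
python3 -m jog '{"jaw":[15,15,15,15,15,15,15,15,15,15],"slide":[[0,0,0.05],[0,0,0.05],[0,0,0.05],[0,0,0.05],[0,0,0.05],[0,0,0.05],[0,0,0.05],[0,0,0.05],[0,0,0],[0,0,0]],"spin":[0,0,0,0,0,0,0,0,0,0]}' 50
python3 -m jog '{"jaw":[15,15,15,15],"slide":[[0,0,0.04],[0,0,0.04],[0,0,0],[0,0,0]],"spin":[0,0,0,0]}' 50
```

```text
time_s: 22.5
ee_pos: [588.1, -18.9, 203.8]
ee_rot: [180.0, -0.0, 173.0]
force: [-0.7, 0.3, -4.1]
gripper_width: 27.6
gripper_force: 50.0
time_s: 23.5
ee_pos: [588.5, -18.9, 192.5]
ee_rot: [180.0, 0.1, 173.0]
force: [-0.9, -0.0, -0.3]
gripper_width: 27.7
gripper_force: 50.0
time_s: 23.9
ee_pos: [588.5, -18.9, 190.0]
ee_rot: [180.0, 0.1, 173.0]
force: [-0.0, -0.2, 3.9]
gripper_width: 27.3
gripper_force: 50.0
```

```bash
python3 -m jog '{"jaw":[15,15,15,15],"slide":[[0,0,0.04],[0,0,0.04],[0,0,0],[0,0,0]],"spin":[0,0,0,0]}' 50
python3 -m jog '{"jaw":[15,15,15,15],"slide":[[0,0,0.04],[0,0,0.04],[0,0,0],[0,0,0]],"spin":[0,0,0,0]}' 50
```

```text
time_s: 24.3
ee_pos: [588.2, -18.9, 187.0]
ee_rot: [180.0, -0.0, 173.0]
force: [-1.1, 0.2, 2.7]
gripper_width: 27.1
gripper_force: 50.0
time_s: 24.7
ee_pos: [588.9, -18.9, 186.1]
ee_rot: [180.0, 0.1, 173.0]
force: [-0.3, 0.8, 8.2]
gripper_width: 27.3
gripper_force: 50.0
```

It resists at about 11 N near z = 186. I'll lift clear, then make the final tap.

```bash
python3 -m jog '{"jaw":[15,15,15,15,15],"slide":[[0,0,-0.1],[0,0,-0.2],[0,0,-0.1],[0,0,0],[0,0,0]],"spin":[0,0,0,0,0]}' 50
python3 -m jog '{"jaw":[15,15,15,15,15,15,15,15,15,15],"slide":[[0,0,0.05],[0,0,0.05],[0,0,0.05],[0,0,0.05],[0,0,0.05],[0,0,0.05],[0,0,0.05],[0,0,0.03],[0,0,0],[0,0,0]],"spin":[0,0,0,0,0,0,0,0,0,0]}' 50
python3 -m jog '{"jaw":[15,15,15,15],"slide":[[0,0,0.02],[0,0,0],[0,0,0],[0,0,0]],"spin":[0,0,0,0]}' 50
```

```text
time_s: 25.2
ee_pos: [588.0, -18.9, 196.4]
ee_rot: [180.0, -0.1, 173.0]
force: [-0.9, 0.0, -2.7]
gripper_width: 27.7
gripper_force: 50.0
time_s: 26.2
ee_pos: [588.7, -18.9, 186.2]
ee_rot: [180.0, 0.1, 173.0]
force: [-0.7, 0.2, 2.3]
gripper_width: 27.5
gripper_force: 50.0
time_s: 26.6
ee_pos: [589.0, -18.9, 186.1]
ee_rot: [180.0, 0.1, 173.0]
force: [-0.8, 0.8, 4.5]
gripper_width: 27.6
gripper_force: 50.0
```

```bash
python3 -m jog '{"jaw":[15,15,15,15],"slide":[[0,0,0.03],[0,0,0.02],[0,0,0],[0,0,0]],"spin":[0,0,0,0]}' 50
python3 -m jog '{"jaw":[15,15,15,15],"slide":[[0,0,0.02],[0,0,0],[0,0,0],[0,0,0]],"spin":[0,0,0,0]}' 50
```

```text
time_s: 27.0
ee_pos: [589.6, -18.9, 186.0]
ee_rot: [180.0, 0.3, 173.0]
force: [-1.3, -0.0, 10.3]
gripper_width: 27.5
gripper_force: 50.0
time_s: 27.4
ee_pos: [589.9, -19.0, 186.0]
ee_rot: [180.0, 0.3, 173.0]
force: [-0.9, -0.8, 13.3]
gripper_width: 27.4
gripper_force: 50.0
```

```bash
python3 -m jog '{"jaw":[15,15,15,15],"slide":[[0,0,0.02],[0,0,0.015],[0,0,0],[0,0,0]],"spin":[0,0,0,0]}' 50
```

```text
time_s: 27.8
ee_pos: [590.3, -19.0, 185.9]
ee_rot: [180.0, 0.4, 173.0]
force: [-2.2, 0.5, 16.2]
gripper_width: 27.3
gripper_force: 50.0
```

About 20 N held with no movement, so it is locked solid. I'll carry the mallet back.

```bash
python3 -m jog '{"jaw":[15,15,15,15,15],"slide":[[0,0,-0.2],[0,0,-0.4],[0,0,-0.6],[0,0,-0.4],[0,0,0]],"spin":[0,0,0,0,0]}' 50
python3 -m jog '{"jaw":[15,15,15,15,15,15,15,15,15,15],"slide":[[-0.02,-0.5,0],[-0.02,-0.9,0],[-0.02,-0.9,0],[-0.02,-0.9,0],[-0.02,-0.9,0],[-0.02,-0.9,0],[-0.02,-0.9,0],[-0.02,-0.9,0],[-0.02,-0.9,0],[0,-0.65,0]],"spin":[0,0,0,0,0,0,0,0,0,0]}' 50
python3 -m jog '{"jaw":[15,15,15,15,15,15,15,15],"slide":[[0,0,0],[0,0,0.6],[0,0,0.8],[0,0,0.8],[0,0,0.8],[0,0,0.8],[0,0,0],[0,0,0]],"spin":[0,0,0,0,0,0,0,0]}' 50
```

```text
time_s: 28.3
ee_pos: [589.3, -19.0, 231.4]
ee_rot: [180.0, 0.2, 173.0]
force: [-0.0, 0.1, -2.9]
gripper_width: 27.4
gripper_force: 50.0
time_s: 29.3
ee_pos: [562.0, -270.6, 228.3]
ee_rot: [180.0, -0.1, 173.0]
force: [0.3, -0.0, -2.7]
gripper_width: 27.6
gripper_force: 50.0
time_s: 30.1
ee_pos: [563.3, -267.8, 115.6]
ee_rot: [180.0, -0.0, 173.1]
force: [0.0, -0.4, -2.4]
gripper_width: 27.2
gripper_force: 50.0
```

Lower to z of about 59 quickly, then slowly until contact.

```bash
python3 -m jog '{"jaw":[15,15,15,15,15,15],"slide":[[0,0,0.6],[0,0,0.6],[0,0,0.5],[0,0,0.15],[0,0,0],[0,0,0]],"spin":[0,0,0,0,0,0]}' 50
python3 -m jog '{"jaw":[15,15,15,15,15],"slide":[[0,0,0.03],[0,0,0.03],[0,0,0.02],[0,0,0],[0,0,0]],"spin":[0,0,0,0,0]}' 50
```

```text
time_s: 30.7
ee_pos: [564.3, -268.6, 61.7]
ee_rot: [-180.0, 0.2, 173.0]
force: [1.4, -0.0, -3.3]
gripper_width: 27.7
gripper_force: 50.0
time_s: 31.2
ee_pos: [563.3, -268.2, 57.8]
ee_rot: [180.0, 0.0, 173.0]
force: [-0.4, -0.2, -2.9]
gripper_width: 27.5
gripper_force: 50.0
```

```bash
python3 -m jog '{"jaw":[15,15,15,15],"slide":[[0,0,0.03],[0,0,0.03],[0,0,0],[0,0,0]],"spin":[0,0,0,0]}' 50
python3 -m jog '{"jaw":[15,15,15],"slide":[[0,0,0.02],[0,0,0],[0,0,0]],"spin":[0,0,0]}' 50
```

```text
time_s: 31.6
ee_pos: [563.3, -268.2, 56.0]
ee_rot: [180.0, 0.0, 173.0]
force: [-0.1, 0.8, -2.3]
gripper_width: 27.8
gripper_force: 50.0
time_s: 31.9
ee_pos: [563.6, -268.2, 55.9]
ee_rot: [-180.0, 0.1, 173.0]
force: [-0.4, 1.3, 1.0]
gripper_width: 27.7
gripper_force: 50.0
```

```bash
python3 -m jog '{"jaw":[32,38,45,55,65,75,75],"slide":[[0,0,0],[0,0,0],[0,0,0],[0,0,0],[0,0,0],[0,0,0],[0,0,0]],"spin":[0,0,0,0,0,0,0]}' 50
python3 -m jog '{"jaw":[75,75,75,75,75,75,75,75,75,75],"slide":[[0,0,-0.3],[0,0,-0.6],[0,0,-0.9],[0,0,-0.9],[0,0,-0.9],[0,0,-0.9],[0,0,-0.9],[-0.9,0,-0.4],[-0.5,0,0],[0,0,0]],"spin":[0,0,0,0,0,0,0,0,0,0]}' 50
python3 -m jog '{"jaw":[75,75,75,75],"slide":[[0,0,0],[0,0,0],[0,0,0],[0,0,0]],"spin":[0,0,0,0]}' 50
python3 - <<'E'
from h import *
C=env.camera_model("wrist");st=env.state();w=env.grab_frame("wrist");s=env.grab_frame("scene");print(st["ee_pos"])
h=cv2.cvtColor(w,cv2.COLOR_RGB2HSV);N,L,S,c=cv2.connectedComponentsWithStats(cv2.inRange(h,(4,140,50),(18,255,255)))
print("pred head",proj(C,(563.4,-268.3,45),"wrist"))
for k in range(1,N):
    if S[k,4]>300 and 200<c[k][0]<420:print(S[k],c[k].round(1))
h=cv2.cvtColor(s[130:215,200:280],cv2.COLOR_RGB2HSV);N,L,S,c=cv2.connectedComponentsWithStats(cv2.inRange(h,(5,150,50),(18,255,255)))
for k in range(1,N):
    if S[k,4]>60:print("scene",S[k])
w4=__import__("pickle").load(open("w4.pkl","rb"))[3]
a=cv2.matchTemplate(cv2.cvtColor(s[145:225,285:325],7),cv2.cvtColor(w4[150:170,297:311],7),cv2.TM_CCOEFF_NORMED);print("chuck top shift",cv2.minMaxLoc(a)[1::2],"was at",(297-285,5))
E
```

```text
time_s: 32.6
ee_pos: [563.3, -268.2, 55.3]
ee_rot: [180.0, -0.0, 173.0]
force: [0.1, 0.1, -0.2]
gripper_width: 73.6
gripper_force: 0.0
time_s: 33.6
ee_pos: [606.5, -273.4, 230.2]
ee_rot: [-180.0, 0.1, 173.1]
force: [0.5, -0.0, -0.6]
gripper_width: 75.0
gripper_force: 0.0
time_s: 34.0
ee_pos: [604.4, -273.3, 229.4]
ee_rot: [180.0, -0.0, 173.0]
force: [-0.3, -0.7, -1.0]
gripper_width: 74.8
gripper_force: 0.0
[ 604.43031387 -273.26014682  229.42548509]
pred head [320.12663406 144.64778802]
[392   0  37  13 407] [410.9   5.2]
[ 299  122   44   47 1572] [320.5 144.6]
scene [ 33  22  17  35 381]
chuck top shift (0.6628839373588562, (26, 30)) was at (12, 5)
```

The mallet stands exactly as at the start (same scene bbox; wrist blob at (320.5,144.6) against a prediction of (320.1,144.6)). I'll check the chuck with a tighter match.

Run:
```python
from h import *
import pickle
_,_,_,s0,d0=pickle.load(open("w4.pkl","rb"))
G=lambda i:cv2.resize(cv2.cvtColor(i,7),None,fx=4,fy=4,interpolation=2)
for n,i0,(x,y) in(("scene",s0,(304,166)),("side",d0,(315.5,190))):
    i=env.grab_frame(n);x=int(x)
    t=G(i0[y-8:y+16,x-9:x+10]);a=G(i[y-16:y+26,x-17:x+18])
    r=cv2.matchTemplate(a,t,cv2.TM_CCOEFF_NORMED);_,m,_,l=cv2.minMaxLoc(r);print(n,round(m,3),"shift px",l[0]/4-8,l[1]/4-8)
    c=env.camera_model(n);print(" expected",proj(c,(587.5,-19.4,132),n)-proj(c,(587.5,-19.4,140),n))
C=env.camera_model("wrist");w=env.grab_frame("wrist")
print(proj(C,(587.5,-19.4,132),"wrist"))
```

```text
scene 0.165 shift px -8.0 -3.5
 expected [0.07896139 2.16256153]
side 0.751 shift px 0.0 2.0
 expected [-0.01969216  2.52298129]
[551.74228914 157.91561406]
```

The side view shows the chuck upright and lowered by 2 px, with no sideways shift, as expected. I'll hand in.

```bash
python3 -c "
from workcell import env
print(env.job_done())"
```

```text
the job is handed in; nothing more can be done
None
```

I handed the job in at about 34 s: the chuck is driven about 8 mm to its stop by three taps (the last about 20 N with no movement), the mallet is back upright where it stood, and the judge returned no verdict. The side camera shows the chuck upright; the scene-camera check found no match.

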